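Show a three-port valve body to the bench inspection camera

TASK

Pick up the three-port valve body by its stem and, keeping it upright, show its ports one after another to the bench inspection camera: first the square flange, then the round flange, then the bare stub, each held still for a second squarely and centrally in front of the lens with its end face about 50 mm away. Then set the valve body down gently, standing upright in the middle of the black rubber mat, and let go. Do not touch the camera, and leave the two-port valve body and the hammer where they are.

Things in the scene. Friction and masses are not known exactly. Their poses are not given: they have to be found in the camera images.
- valve_center (a point): Three-port valve body, cast aluminium, 0.5 kg, loose, upright, 135 mm tall. Point on its upright axis 67.5 mm above its underside. Foot 72 mm across, barrel 48 mm. Grip: square steel stem 26 x 26 mm, from 80 to 135 mm above the underside, flats facing x and y; all else is lower. Level ports 50 mm above the underside: square flange to +y, round flange to +x, bare stub to -y. z up.
- port_square (a point): Centre of the end face of the square flange (46 x 46 x 10 mm plate with four bolt holes) of the three-port valve, 50 mm out from its upright axis along +y, 50 mm above its underside. Axes as valve_center.
- port_round (a point): Centre of the end face of the round flange (46 mm across, 10 mm thick), the middle one of the three ports: 50 mm out from the upright axis along +x, 50 mm above the underside. Axes as valve_center.
- port_stub (a point): Centre of the end face of the bare stub (plain pipe end 28 mm across, no flange, dark thread rings), the longest port: 75 mm out from the upright axis along -y, 50 mm above the underside. Axes as valve_center.
- lens (a point): Centre of the front face of the lens of the inspection camera: a grey box 56 mm wide on a column, with a 60 mm ring light, fixed to the bench, 218 mm tall. The lens is 190 mm above the bench and looks level along -x of this frame, roughly to the robot; z up. Nothing of the camera stands in front of this face; the base plate begins 20 mm behind it.
- mat_center (a point): Centre of the upper face of the black rubber set-down mat, 150 x 150 mm, 4 mm thick, fixed flat on the bench. z is up.
- straight_center (a point): Bystander: a two-port straight valve body, same foot, stem and height (135 mm) as the other but with only two ports, both round flanges, on opposite sides, 100 mm over the flanges. This point lies on its axis 67.5 mm above its underside. Leave it alone.
- hammer_grip (a point): Bystander: a hammer 260 mm long lying on the bench; this point is on its handle, its head towards +x of this frame. Leave it alone.
Mind the look-alikes: they are no part of the job. Leave any pink look-alike of the part that bears valve_center alone.

How it is judged (in metres and radians):
On the way, in this order (a step that is already met when the one before it is completed fails the run):
1. the square flange is held still, squarely in front of the lens (x of port_square in the frame of lens between -0.075 and -0.028 m and y of port_square in the frame of lens between -0.02 and 0.02 m and z of port_square in the frame of lens between -0.02 and 0.02 m and angle between the y axis of valve_center and the x axis of lens, either way round below 0.2 rad and angle between valve_center's own z axis and vertical below 0.2 rad and linear speed of valve below 0.04 m/s and angular speed of valve below 0.25 rad/s), for 0.5 s.
2. then the round flange is held still, squarely in front of the lens (x of port_round in the frame of lens between -0.075 and -0.028 m and y of port_round in the frame of lens between -0.02 and 0.02 m and z of port_round in the frame of lens between -0.02 and 0.02 m and angle between the x axis of valve_center and the x axis of lens, either way round below 0.2 rad and angle between valve_center's own z axis and vertical below 0.2 rad and linear speed of valve below 0.04 m/s and angular speed of valve below 0.25 rad/s), for 0.5 s.
3. then the bare stub is held still, squarely in front of the lens (x of port_stub in the frame of lens between -0.075 and -0.028 m and y of port_stub in the frame of lens between -0.02 and 0.02 m and z of port_stub in the frame of lens between -0.02 and 0.02 m and angle between the y axis of valve_center and the x axis of lens, either way round below 0.2 rad and angle between valve_center's own z axis and vertical below 0.2 rad and linear speed of valve below 0.04 m/s and angular speed of valve below 0.25 rad/s), for 0.5 s.
At the end, for the whole second after the job is handed in: The three-port valve body stands upright (within 0.08 rad) and still on the mat, its axis within 35 mm of the mat's centre, released; the two-port valve body is within 20 mm and the hammer within 30 mm of where they were (horizontal distance between valve_center and mat_center below 0.035 m and z of valve_center in the frame of mat_center between 0.0625 and 0.0725 m and angle between valve_center's own z axis and vertical below 0.08 rad and linear speed of valve below 0.02 m/s and contact force between valve and the fingers below 0.1 N and distance of straight_center from where it was at the start of the episode below 0.02 m and distance of hammer_grip from where it was at the start of the episode below 0.03 m); the robot touches nothing.
It fails at once if the camera is touched (contact force between any of valve, the arm, the fingers and camera_head above 2 N).
It fails at once if the two-port valve body is pushed more than 20 mm or the hammer more than 30 mm (distance of straight_center from where it was at the start of the episode above 0.02 m or distance of hammer_grip from where it was at the start of the episode above 0.03 m).
It fails at once if the valve body is tipped by more than 0.6 rad (angle between valve_center's own z axis and vertical above 0.6 rad).
It fails at once if the valve body is dropped onto the mat or its surroundings (moving faster than 0.6 m/s within 60 mm above the mat) (linear speed of valve above 0.6 m/s and horizontal distance between valve_center and mat_center below 0.1 m and z of valve_center in the frame of mat_center below 0.1275 m).
It also fails if it takes over 58 s, if anything falls off the work surface, if the arm or the gripper's body presses on something with over 40 N, if the wrist force passes 120 N, or if a joint passes its speed limit or range.

ROBOT

A 6-joint arm with a two-finger parallel gripper is mounted at the origin on the work surface. World frame = base frame: x ahead of the robot, y to its left, z up, the work surface at z = 0. Lengths are in mm, angles in rad, forces in N, time in s.
With the tool pointing down it reaches from about 350 to 775 mm from the base axis. Payload 7.3 kg.
Tool frame: the origin (TCP) lies midway between the tips of the shut fingers; the grasp point (between the pads) lies 19 mm behind it (bot.grip_depth is the distance from the TCP to the grasp point, in mm); z points along the fingers, x is the direction in which the jaws open and shut, and the axes are right-handed (so a half turn about z gives the same grasp; the last joint's range is limited). The gripper opens to 92 mm and grips with 3 to 60 N. Pads are 19 mm wide; open, the fingers measure 130 mm over their backs; the gripper's body (75 mm by 190 mm) begins 47 mm behind the grasp point.
Start: joints at [-1.439, 0.342, 1.524, -0, 1.275, -0.146], TCP at [143.998, -504.885, 226.741] pointing down, gripper open.
Joint ranges: [-2.53, 2.53], [-0.77, 2.02], [0.04, 2.7], [-1, 4.14], [0.28, 2.66], [-3.11, 3.11]. Speed limits (rad/s): [2.57, 2.57, 3.14, 3.14, 3.14, 3.14].

INTERFACE

Orientations are given as [roll, pitch, yaw] about the fixed x, y, z axes, in that order (R = Rz(yaw) Ry(pitch) Rx(roll)).
In Python, from plant import bot gives the robot as it stands. The module is installed in compiled form; this text tells all that it offers.
- The arm moves only by the shell command python3 -m inch 'ROWS'. ROWS is JSON, a list that holds one entry, the list of rows, each a list of 7 numbers: the shift along the tool's x, y, z each as a share of 0.2 m, from -1 to 1, then the turn, a rotation vector about the tool's x, y, z each as a share of 45 degrees, from -1 to 1, then the closure, from -1 (fully open) to 1 (shut), so that 0 is half open. A call has exactly 10 rows; each row is the pose to reach, as a shift and turn from the pose commanded when the call began, along the tool's axes at that moment; what a row does not reach only later rows make up. A row lasts 1/8 s, in which the tool goes at most 62.5 mm and 10.7 degrees, less where a joint would pass 70% of its speed; a pose out of reach is approached as far as the arm can. A call with a number of a shift or a turn outside -1 to 1 is refused whole. A call with a gripper value outside its range is refused whole. The fingers move at their own pace and stop on an object; the grip force is fixed at half the most. Time passes only in rows, so rows that repeat a pose let the fingers close, or fill a call up. It gives the time, the measured TCP pose, the force and the opening at its end, in the units of the state.
- bot.get_obs(): the state, without advancing time (a new reading comes with each control period).
- bot.capture(name): name is "scene" or "top" or "wrist"; returns the picture (400x640x3 uint8, red, green, blue); there is no depth.
- bot.camera_params(name): a dict with "fx", "fy", "cx", "cy" (pixels), "R" (3x3) and "t" (3): a world point X has camera coordinates R X + t; the wrist camera has in their place "T_tool_cam" (4x4, takes a point from camera to tool coordinates, whose origin is the TCP and whose axes are the tool frame's). Camera axes: x right, y down, z forward; pixel columns grow to the right and rows downward; lengths in mm; the calibration is good to about 2 mm. A picture is of the moment at which its call begins: read the wrist's pose just before it. camera_params takes no time and is no camera call.
- bot.close_job(): hands the job in, once; it reports no verdict.
The state is a dict: "time": time; "joint_positions": joint angles; "dq": joint speeds; "tau": joint torques, N m; "tool_pos": TCP position; "tcp_rot": TCP orientation; "contact_force": force on the tool from outside, world axes, zero at the start; "moment": the same for the moment, N m; "grip_width": finger opening in mm.
Only numpy, scipy, OpenCV 4.12 (cv2) and the standard library are available. Lean on these libraries where they do the work, as an engineer would, in place of code of your own. Each camera call takes 0.05 s, during which the arm holds its last target.

## Working session

There is one attempt and no reset: what is moved stays moved. The work goes in short steps, Python scripts to look and compute and a shell command to move; the robot and the scene stay as the last step left them, time stands still between calls to the robot, and variables do not carry over. Pictures are saved under pics/ and viewed, and the job is handed in when it is done.

```bash
mkdir -p pics; python3 - <<'E'
from plant import bot
import cv2, numpy as np
print(bot.get_obs())
for n in ["scene","top","wrist"]:
    im=bot.capture(n); cv2.imwrite(f"pics/{n}0.png",im[:,:,::-1])
    print(n,bot.camera_params(n))
E
```

```text
{'time': 0.0, 'joint_positions': array([-1.43899528e+00,  3.42712392e-01,  1.52502941e+00, -1.26904738e-05,
        1.27538604e+00, -1.46011039e-01]), 'dq': array([ 0.00022655, -0.00114476, -0.00086602,  0.00060368,  0.00083249,
        0.00040433]), 'tau': array([-1.46079372e-03, -4.31244493e+01, -2.44222391e+01,  7.15115061e-02,
        5.58469445e-02, -1.30600365e-04]), 'tool_pos': array([ 143.94006309, -504.45607863,  226.04599908]), 'tcp_rot': array([-3.14138130e+00,  1.52061353e-03, -1.29298038e+00]), 'contact_force': array([0.11843222, 0.44507586, 0.26605209]), 'moment': array([ 0.00034692, -0.0148467 ,  0.02215329]), 'grip_width': 91.89600654980485}
scene {'fx': 448.1261133353353, 'fy': 448.1261133353353, 'cx': 323.3571275728234, 'cy': 204.2739083422822, 'R': array([[-0.85798028,  0.51367193,  0.00331361],
       [ 0.41068266,  0.68980478, -0.59624585],
       [-0.3085605 , -0.51020634, -0.80279506]]), 't': array([ 394.93930255, -230.05760225, 1612.00736477])}
top {'fx': 488.7000177507739, 'fy': 488.7000177507739, 'cx': 313.0421651547821, 'cy': 192.48349402661168, 'R': array([[ 0.02266632, -0.99968379,  0.01088798],
       [-0.98390417, -0.02423682, -0.17704562],
       [ 0.17725353, -0.00669975, -0.98414242]]), 't': array([ 102.81555482,  571.23714195, 1666.49376981])}
wrist {'fx': 326.6847276827931, 'fy': 326.6847276827931, 'cx': 316.8731427280291, 'cy': 194.3107832258921, 'T_tool_cam': array([[ 9.99999331e-01,  1.93755129e-04,  1.14065049e-03,
         7.19457523e-01],
       [-4.89661934e-04,  9.64106303e-01,  2.65516096e-01,
        -7.18669569e+01],
       [-1.04826322e-03, -2.65516477e-01,  9.64105752e-01,
        -1.58104211e+02],
       [ 0.00000000e+00,  0.00000000e+00,  0.00000000e+00,
         1.00000000e+00]])}
```

View pics/scene0.png

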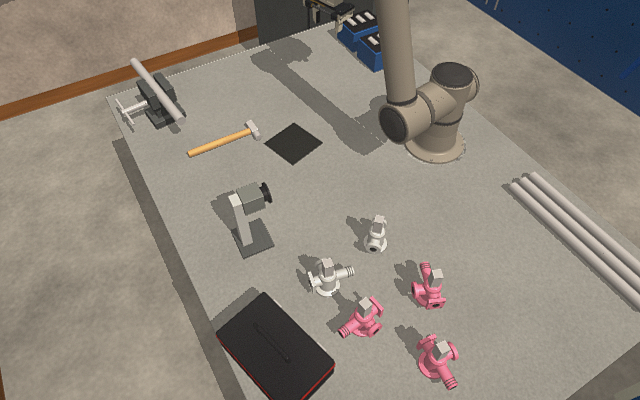

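View pics/top0.png

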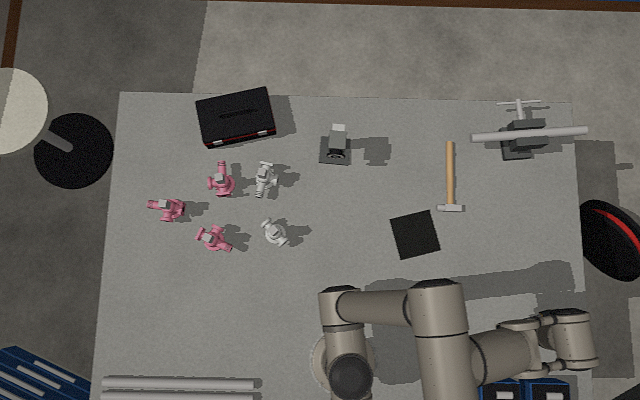

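View pics/wrist0.png

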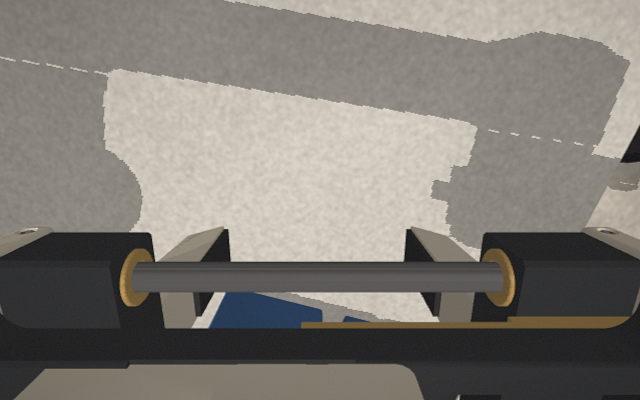

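```bash
python3 - <<'E'
import cv2, numpy as np
t=cv2.imread("pics/top0.png"); s=cv2.imread("pics/scene0.png")
def c(im,x,y,w,h,k,n): cv2.imwrite(n,cv2.resize(im[y:y+h,x:x+w],None,fx=k,fy=k,interpolation=cv2.INTER_CUBIC))
c(t,235,145,80,110,5,"pics/tv.png"); c(s,295,200,110,110,5,"pics/sv.png"); c(t,300,110,80,70,8,"pics/tc.png");c(s,215,170,80,100,6,"pics/sc.png");c(t,380,130,100,140,4,"pics/tm.png")
E
```

```text
(no output)
```

View pics/tv.png

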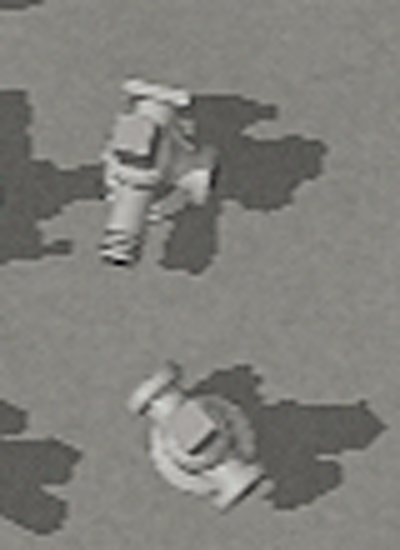

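View pics/sv.png

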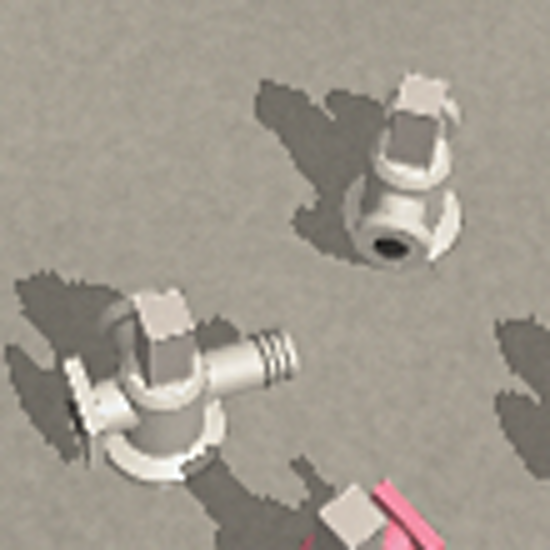

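View pics/tc.png

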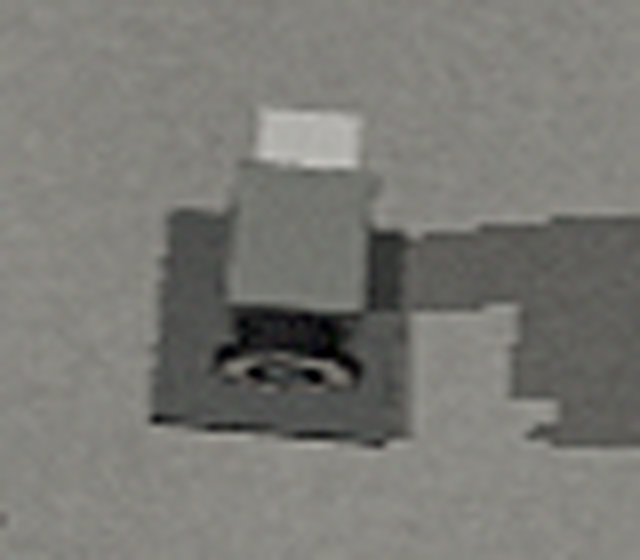

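View pics/sc.png

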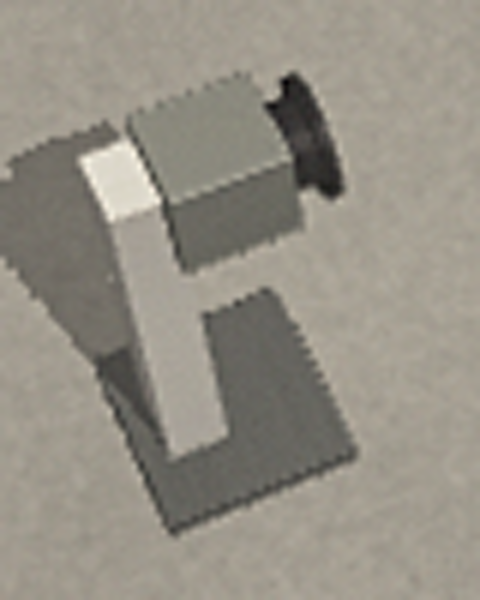

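View pics/tm.png

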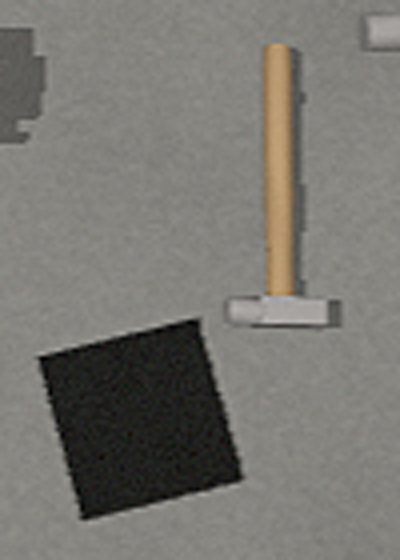

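```bash
cat > h.py <<'E'
from plant import bot
import numpy as np, cv2
P={n:bot.camera_params(n) for n in("scene","top")}
def proj(n,X):
    p=P[n];c=np.atleast_2d(X)@np.array(p["R"]).T+p["t"]
    return np.c_[p["fx"]*c[:,0]/c[:,2]+p["cx"],p["fy"]*c[:,1]/c[:,2]+p["cy"]]
def plane(n,uv,z):
    p=P[n];R=np.array(p["R"]);C=-R.T@p["t"];d=R.T@np.array([(uv[0]-p["cx"])/p["fx"],(uv[1]-p["cy"])/p["fy"],1])
    return C+d*(z-C[2])/d[2]
E
python3 - <<'E'
from h import *
np.set_printoptions(precision=1,suppress=True)
T=lambda x,y:(x/8+299.56,y/8+109.56)
print("lens top",plane("top",T(288,370),190)," scene",plane("scene",(315/6+214.6,135/6+169.6),190))
for p in[(152,418),(408,437),(168,210),(405,235)]: print("base",plane("top",T(*p),8))
for p in[(260,108),(362,116),(240,165),(375,180),(230,302),(366,310)]: print("box",plane("top",T(*p),218))
for p in[(40,357),(199,319),(243,480),(83,519)]: print("mat",plane("top",(p[0]/4+379.6,p[1]/4+129.6),4))
for p in[(278,45),(282,300),(230,312),(338,312)]: print("ham",plane("top",(p[0]/4+379.6,p[1]/4+129.6),12))
V=lambda x,y:(x/5+234.6,y/5+144.6)
for p,z in[((157,93),72),((118,262),40)]: print("ports",plane("top",V(*p),z))
S=lambda x,y:(x/5+294.6,y/5+199.6)
for p in[(133,300),(180,290),(195,335),(145,342)]: print("stem S",plane("scene",S(*p),135))
for p in[(118,150),(128,117),(160,117),(153,163)]: print("stem T",plane("top",V(*p),135))
E
```

```text
lens top [667.1  46.4 190. ]  scene [670.6  50.2 190. ]
base [690.3  98.5   8. ]
base [684.4 -18.2   8. ]
base [788.7  93.2   8. ]
base [779.7 -16.    8. ]
box [769.1  60.8 218. ]
box [766.8  19.4 218. ]
box [744.8  68.6 218. ]
box [739.9  13.8 218. ]
box [687.4  71.6 218. ]
box [685.5  16.8 218. ]
mat [ 487.8 -160.3    4. ]
mat [ 525.7 -303.7    4. ]
mat [ 382.4 -339.9    4. ]
mat [ 344.8 -197.6    4. ]
ham [ 780.6 -379.4   12. ]
ham [ 543.5 -376.6   12. ]
ham [ 531.5 -329.6   12. ]
ham [ 533.8 -426.7   12. ]
ports [664.9 283.5  72. ]
ports [549.6 309.1  40. ]
stem S [635.3 280.4 135. ]
stem S [611.2 287.9 135. ]
stem S [618.4 314.4 135. ]
stem S [642.5 304.7 135. ]
stem T [609.8 302.2 135. ]
stem T [632.7 296.5 135. ]
stem T [633.2 275.  135. ]
stem T [601.5 278.4 135. ]
```

```bash
cat >> h.py <<'E'
from scipy.spatial.transform import Rotation as Ro
def st():
    o=bot.get_obs();print("t",round(o["time"],2),"tcp",np.round(o["tool_pos"],1),"rpy",np.round(o["tcp_rot"],3),"q",np.round(o["joint_positions"],2),"F",np.round(o["contact_force"],1),"w",round(o["grip_width"],1));return o
def go(p,yaw,fr=None):
    # final row to reach TCP p, tool down, yaw ; from measured or given (p,yaw)
    if fr is None:
        o=bot.get_obs();p0=o["tool_pos"];R0=Ro.from_euler("xyz",o["tcp_rot"])
    else: p0=np.array(fr[0]);R0=Ro.from_euler("xyz",[np.pi,0,fr[1]])
    R1=Ro.from_euler("xyz",[np.pi,0,yaw])
    d=R0.inv().apply(np.array(p)-p0)/200; r=(R0.inv()*R1).as_rotvec()/np.radians(45)
    print("row",np.round(np.r_[d,r],3)); return
E
python3 - <<'E'
from h import *
a=((143.9,-504.6,226.4),-1.293)
for b in [((270,-340,310),-1.293),((375,-170,310),-1.4),((455,0,310),-1.5),((540,150,310),-1.65),((622,290,310),-1.81)]:
    go(*b,fr=a); a=b
E
```

```text
row [-0.619 -0.832 -0.418  0.     0.     0.   ]
row [-0.673 -0.738 -0.     0.    -0.     0.136]
row [-0.77  -0.539 -0.     0.    -0.     0.127]
row [-0.718 -0.477 -0.     0.    -0.     0.191]
row [-0.73  -0.353 -0.     0.    -0.     0.204]
```

```bash
python3 -m inch '[[[-0.15,-0.2,-0.15,0,0,0,-1],[-0.3,-0.4,-0.3,0,0,0,-1],[-0.45,-0.6,-0.42,0,0,0,-1],[-0.62,-0.83,-0.42,0,0,0,-1],[-0.75,-0.92,-0.42,0,0,0,-1],[-0.85,-1,-0.42,0,0,0,-1],[-0.95,-1,-0.42,0,0,0.05,-1],[-1,-1,-0.42,0,0,0.1,-1],[-1,-1,-0.42,0,0,0.1,-1],[-1,-1,-0.42,0,0,0.1,-1]]]'; python3 -c "
from h import *
st();go((455,0,310),-1.5);go((622,290,310),-1.81)"
```

```text
time: 1.4
tool_pos: [281.5, -258.1, 310.7]
tcp_rot: [3.142, -0.0, -1.371]
contact_force: [-0.7, -0.3, 0.0]
grip_width: 91.8
t 1.4 tcp [ 281.5 -258.1  310.7] rpy [ 3.142 -0.    -1.371] q [-0.94  0.01  1.7  -0.    1.43  0.43] F [-0.7 -0.3  0. ] w 91.8
row [-1.092 -1.106  0.003  0.    -0.     0.164]
row [-2.348 -2.212  0.003 -0.    -0.     0.559]
```

```bash
python3 -m inch '[[[-0.2,-0.2,0,0,0,0.05,-1],[-0.4,-0.4,0,0,0,0.1,-1],[-0.6,-0.6,0,0,0,0.15,-1],[-0.8,-0.8,0,0,0,0.2,-1],[-0.95,-0.95,0,0,0,0.25,-1],[-1,-1,0,0,0,0.25,-1],[-1,-1,0,0,0,0.25,-1],[-1,-1,0,0,0,0.25,-1],[-1,-1,0,0,0,0.25,-1],[-1,-1,0,0,0,0.25,-1]]]'; python3 -c "
from h import *
st();go((622,290,310),-1.81)"
```

```text
time: 2.65
tool_pos: [437.7, -22.8, 310.9]
tcp_rot: [-3.141, -0.0, -1.569]
contact_force: [-1.2, -0.1, -0.1]
grip_width: 92.1
t 2.65 tcp [437.7 -22.8 310.9] rpy [-3.141 -0.    -1.569] q [-0.23  0.12  1.58 -0.    1.44  1.34] F [-1.2 -0.1 -0.1] w 92.1
row [-1.562 -0.924  0.004 -0.    -0.     0.307]
```

```bash
python3 -m inch '[[[-0.2,-0.12,0,0,0,0.04,-1],[-0.4,-0.24,0,0,0,0.08,-1],[-0.6,-0.36,0,0,0,0.12,-1],[-0.8,-0.48,0,0,0,0.16,-1],[-0.95,-0.6,0,0,0,0.2,-1],[-1,-0.65,0,0,0,0.22,-1],[-1,-0.7,0,0,0,0.25,-1],[-1,-0.7,0,0,0,0.25,-1],[-1,-0.7,0,0,0,0.25,-1],[-1,-0.7,0,0,0,0.25,-1]]]'; python3 - <<'E'
from h import *
o=st();go((622,290,310),-1.81)
im=bot.capture("wrist");cv2.imwrite("pics/w1.png",im[:,:,::-1])
E
```

```text
time: 3.9
tool_pos: [577.1, 177.8, 311.1]
tcp_rot: [-3.141, 0.0, -1.765]
contact_force: [0.8, 0.1, 0.8]
grip_width: 91.9
t 3.9 tcp [577.1 177.8 311.1] rpy [-3.141  0.    -1.765] q [ 0.17  0.45  1.13 -0.    1.56  1.94] F [0.8 0.1 0.8] w 91.9
row [-0.594 -0.112  0.005 -0.     0.     0.058]
```

View pics/w1.png

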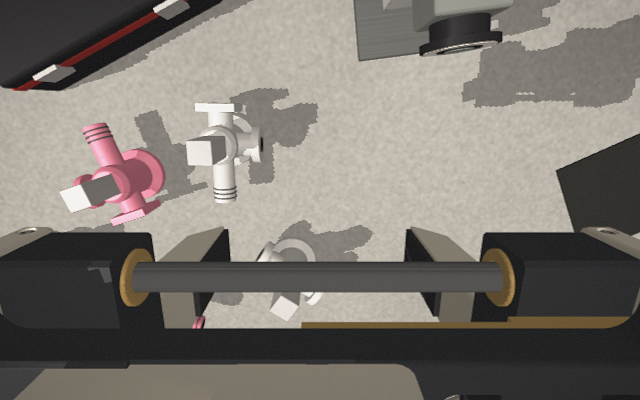

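```bash
python3 - <<'E'
import cv2
s=cv2.imread("pics/w1.png")
def c(im,x,y,w,h,k,n): cv2.imwrite(n,cv2.resize(im[y:y+h,x:x+w],None,fx=k,fy=k,interpolation=cv2.INTER_CUBIC))
c(s,175,90,100,120,5,"pics/w1v.png"); c(s,350,0,170,70,4,"pics/w1c.png")
E
```

```text
(no output)
```

View pics/w1v.png

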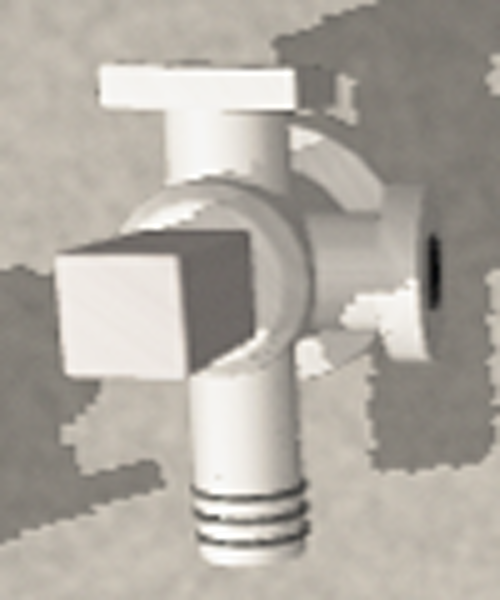

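View pics/w1c.png

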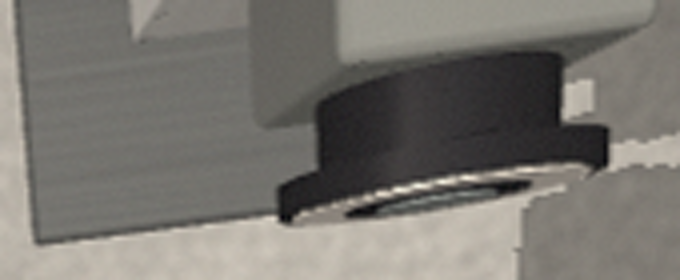

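```bash
cat >> h.py <<'E'
W=bot.camera_params("wrist")
def wplane(uv,z,o):
    T=np.array(W["T_tool_cam"]);Rt=Ro.from_euler("xyz",o["tcp_rot"]).as_matrix()
    C=Rt@T[:3,3]+o["tool_pos"];d=Rt@T[:3,:3]@np.array([(uv[0]-W["cx"])/W["fx"],(uv[1]-W["cy"])/W["fy"],1])
    return C+d*(z-C[2])/d[2]
def ang(a,b): return round(float(np.degrees(np.arctan2(*(b-a)[[1,0]]))),1)
E
python3 - <<'E'
from h import *
np.set_printoptions(precision=1,suppress=True)
o=bot.get_obs()
V=lambda x,y:(x/5+174.6,y/5+89.6)
C=lambda x,y:(x/4+349.6,y/4-.4)
k=[wplane(V(*p),135,o) for p in[(57,256),(179,254),(187,380),(63,375)]]
print("stem",np.mean(k,0),k,ang(k[0],k[1]),ang(k[3],k[2]),ang(k[3],k[0]),ang(k[2],k[1]))
a,b=[wplane(V(*p),73,o) for p in[(100,66),(297,69)]];print("sqfl",a,b,(a+b)/2,ang(a,b))
print("stub",wplane(V(250,565),50,o))
print("lens",wplane(C(443,197),190,o))
a,b,c=[wplane(C(*p),8,o) for p in[(18,25),(37,242),(275,212)]];print("base",a,b,c,ang(b,a),ang(b,c))
a,b=[wplane(C(*p),162,o) for p in[(265,127),(650,22)]];print(a,b,ang(a,b))
E
```

```text
stem [624.1 291.2 135. ] [array([638.5, 300.5, 135. ]), array([634.2, 276.1, 135. ]), array([608.9, 281.6, 135. ]), array([614.8, 306.5, 135. ])] -100.2 -103.4 -14.2 -12.4
sqfl [677.2 303.   73. ] [667.7 258.   73. ] [672.5 280.5  73. ] -101.9
stub [547.3 308.9  50. ]
lens [667.7  44.  190. ]
base [756.9  93.9   8. ] [692.6  98.2   8. ] [686.7  20.3   8. ] -3.8 -94.3
[690.9  68.4 162. ] [695.5 -13.4 162. ] -86.8
```

```bash
python3 -c "
from h import *
go((624,291,200),-1.787)"
```

```text
row [-0.6   -0.121  0.555 -0.001  0.     0.028]
```

```bash
python3 -m inch '[[[-0.15,-0.03,0.05,0,0,0.01,-1],[-0.3,-0.06,0.1,0,0,0.02,-1],[-0.45,-0.09,0.2,0,0,0.03,-1],[-0.55,-0.11,0.3,0,0,0.03,-1],[-0.6,-0.12,0.4,0,0,0.03,-1],[-0.6,-0.12,0.5,0,0,0.03,-1],[-0.6,-0.12,0.55,0,0,0.03,-1],[-0.6,-0.12,0.55,0,0,0.03,-1],[-0.6,-0.12,0.55,0,0,0.03,-1],[-0.6,-0.12,0.55,0,0,0.03,-1]]]'; python3 - <<'E'
from h import *
o=st();go((624,291,95),-1.787)
im=bot.capture("wrist");cv2.imwrite("pics/w2.png",im[:,:,::-1])
E
```

```text
time: 5.2
tool_pos: [624.4, 291.4, 201.8]
tcp_rot: [-3.14, 0.001, -1.788]
contact_force: [0.5, -0.5, -0.2]
grip_width: 91.8
t 5.2 tcp [624.4 291.4 201.8] rpy [-3.140e+00  1.000e-03 -1.788e+00] q [ 0.33  0.67  1.04 -0.    1.43  2.11] F [ 0.5 -0.5 -0.2] w 91.8
row [ 0.003  0.002  0.534 -0.002  0.001 -0.001]
```

View pics/w2.png

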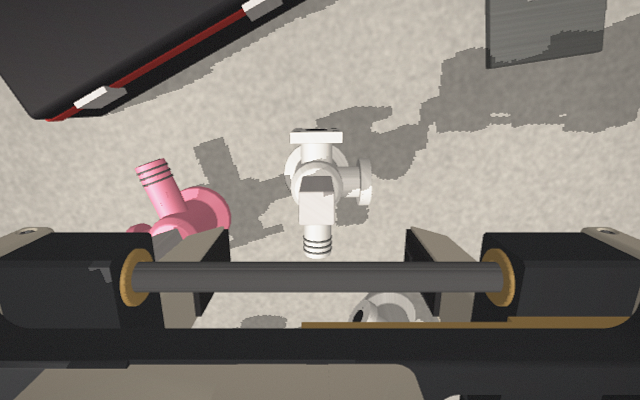

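```bash
python3 -m inch '[[[0,0,0.1,0,0,0,-1],[0,0,0.2,0,0,0,-1],[0,0,0.3,0,0,0,-1],[0,0,0.4,0,0,0,-1],[0,0,0.48,0,0,0,-1],[0,0,0.53,0,0,0,-1],[0,0,0.53,0,0,0,-1],[0,0,0.53,0,0,0,0.2],[0,0,0.53,0,0,0,0.4],[0,0,0.53,0,0,0,0.6]]]'; python3 -m inch '[[[0,0,0,0,0,0,0.8],[0,0,0,0,0,0,1],[0,0,0,0,0,0,1],[0,0,0,0,0,0,1],[0,0,0,0,0,0,1],[0,0,0,0,0,0,1],[0,0,-0.05,0,0,0,1],[0,0,-0.1,0,0,0,1],[0,0,-0.15,0,0,0,1],[0,0,-0.2,0,0,0,1]]]'; python3 - <<'E'
from h import *
o=st()
im=bot.capture("wrist");cv2.imwrite("pics/w3.png",im[:,:,::-1])
E
```

```text
time: 6.5
tool_pos: [624.2, 291.5, 95.2]
tcp_rot: [-3.141, 0.0, -1.788]
contact_force: [-0.5, -1.4, -1.0]
grip_width: 66.5
time: 7.75
tool_pos: [624.1, 291.5, 135.6]
tcp_rot: [-3.141, 0.0, -1.788]
contact_force: [0.3, -0.3, -3.7]
grip_width: 25.8
t 7.75 tcp [624.1 291.5 135.6] rpy [-3.141  0.    -1.788] q [ 0.33  0.72  1.14 -0.    1.29  2.11] F [ 0.3 -0.3 -3.7] w 25.8
```

View pics/w3.png

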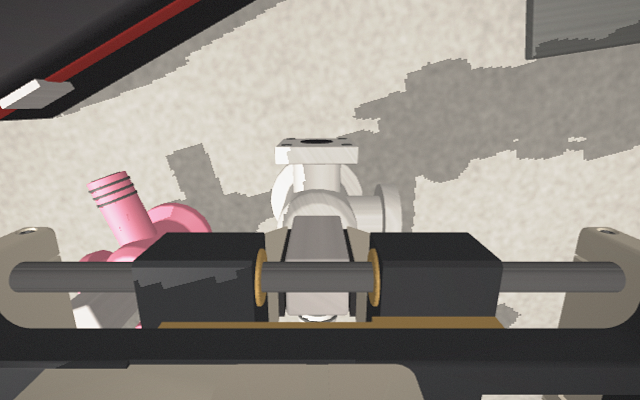

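```bash
python3 -c "
from h import *
print(plane('top',(274,231),135))
a=((624.1,291.5,135.6),-1.788)
for b in [((600,255,275),-1.72),((550,110,265),-1.632),((548,53,240),-1.632),((568,52,238),-1.632)]:
    go(*b,fr=a); a=b
"
```

```text
[421.61583791 242.28105884 135.        ]
row [ 0.204  0.078 -0.697  0.     0.    -0.087]
row [ 0.754  0.139  0.05   0.     0.    -0.112]
row [ 0.285 -0.007  0.125  0.     0.     0.   ]
row [-0.001 -0.1    0.01   0.     0.     0.   ]
```

```bash
python3 -m inch '[[[0,0,-0.08,0,0,0,1],[0,0,-0.18,0,0,0,1],[0,0,-0.28,0,0,0,1],[0.02,0,-0.38,0,0,0,1],[0.05,0.02,-0.48,0,0,-0.02,1],[0.08,0.04,-0.57,0,0,-0.04,1],[0.12,0.05,-0.63,0,0,-0.06,1],[0.16,0.07,-0.68,0,0,-0.08,1],[0.19,0.08,-0.7,0,0,-0.09,1],[0.2,0.08,-0.7,0,0,-0.09,1]]]'; python3 -m inch '[[[0.04,0.01,0,0,0,-0.01,1],[0.1,0.02,0,0,0,-0.02,1],[0.18,0.04,0,0,0,-0.03,1],[0.28,0.06,0.01,0,0,-0.05,1],[0.39,0.08,0.02,0,0,-0.07,1],[0.5,0.1,0.03,0,0,-0.08,1],[0.6,0.12,0.04,0,0,-0.1,1],[0.68,0.13,0.05,0,0,-0.11,1],[0.73,0.14,0.05,0,0,-0.11,1],[0.75,0.14,0.05,0,0,-0.11,1]]]'; python3 - <<'E'
from h import *
o=st();go((548,53,239),-1.632)
im=bot.capture("wrist");cv2.imwrite("pics/w4.png",im[:,:,::-1])
E
```

```text
time: 9.05
tool_pos: [599.5, 255.4, 274.8]
tcp_rot: [3.142, -0.0, -1.717]
contact_force: [0.2, 0.1, -4.8]
grip_width: 25.6
time: 10.3
tool_pos: [550.1, 111.1, 264.8]
tcp_rot: [-3.141, 0.0, -1.631]
contact_force: [-0.2, -1.0, -3.1]
grip_width: 25.9
t 10.3 tcp [550.1 111.1 264.8] rpy [-3.141  0.    -1.631] q [0.06 0.38 1.36 0.   1.4  1.69] F [-0.2 -1.  -3.1] w 25.9
row [ 0.291 -0.007  0.129 -0.     0.     0.001]
```

View pics/w4.png

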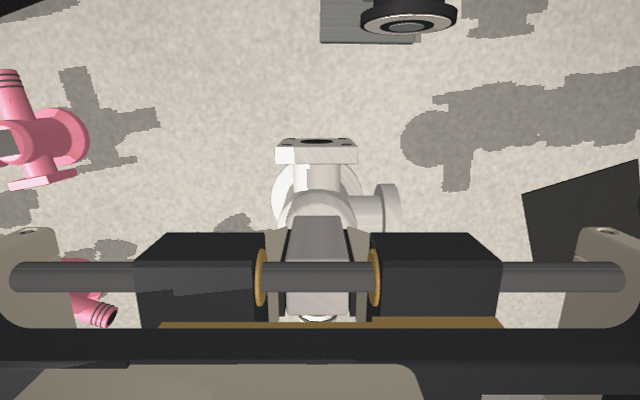

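```bash
python3 - <<'E'
from h import *
o=st();print(wplane((408.5,24.5),190,o),ang(wplane((320,43),8,o),wplane((415,44),8,o)))
im=cv2.imread("pics/w4.png");cv2.imwrite("pics/w4c.png",cv2.resize(im[0:55,310:470],None,fx=4,fy=4,interpolation=cv2.INTER_CUBIC))
E
```

```text
t 10.35 tcp [550.2 111.  264.8] rpy [-3.141 -0.    -1.631] q [ 0.06  0.38  1.36 -0.    1.4   1.69] F [ 0.1 -0.3 -3.5] w 25.3
[668.40200549  43.65000724 190.        ] -94.0
```

View pics/w4c.png

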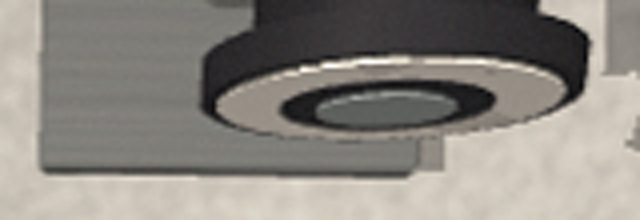

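```bash
python3 -m inch '[[[0.03,0,0.01,0,0,0,1],[0.08,0,0.03,0,0,0,1],[0.13,0,0.05,0,0,0,1],[0.18,0,0.07,0,0,0,1],[0.22,0,0.09,0,0,0,1],[0.26,0,0.11,0,0,0,1],[0.29,-0.01,0.13,0,0,0,1],[0.29,-0.01,0.13,0,0,0,1],[0.29,-0.01,0.13,0,0,0,1],[0.29,-0.01,0.13,0,0,0,1]]]'; python3 - <<'E'
from h import *
o=st();go((568,52,238),-1.632)
im=bot.capture("wrist");cv2.imwrite("pics/w5.png",im[:,:,::-1])
im=bot.capture("scene");cv2.imwrite("pics/s5.png",cv2.resize(im[150:300,180:340,::-1],None,fx=4,fy=4))
E
```

```text
time: 11.6
tool_pos: [548.8, 53.8, 238.9]
tcp_rot: [-3.141, 0.0, -1.63]
contact_force: [-0.0, -0.2, -3.7]
grip_width: 26.0
t 11.6 tcp [548.8  53.8 238.9] rpy [-3.141  0.    -1.63 ] q [-0.04  0.38  1.43  0.    1.33  1.59] F [-0.  -0.2 -3.7] w 26.0
row [ 0.003 -0.097  0.004 -0.     0.     0.002]
```

View pics/w5.png

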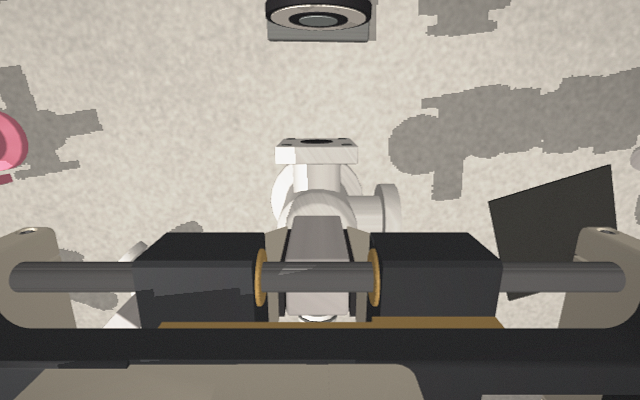

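View pics/s5.png

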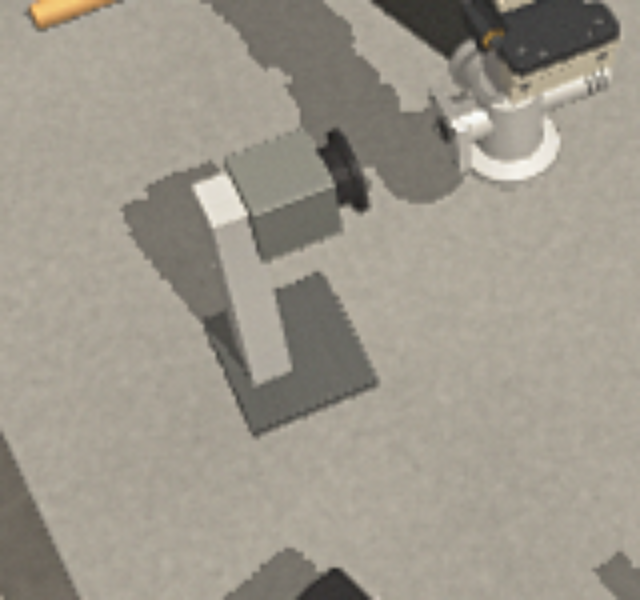

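```bash
python3 -m inch '[[[0,-0.03,0,0,0,0,1],[0,-0.06,0,0,0,0,1],[0,-0.09,0,0,0,0,1],[0,-0.1,0,0,0,0,1],[0,-0.1,0,0,0,0,1],[0,-0.1,0,0,0,0,1],[0,-0.1,0,0,0,0,1],[0,-0.1,0,0,0,0,1],[0,-0.1,0,0,0,0,1],[0,-0.1,0,0,0,0,1]]]'; python3 - <<'E'
from h import *
o=st()
im=bot.capture("wrist");cv2.imwrite("pics/w6.png",im[:,:,::-1])
im=bot.capture("scene");cv2.imwrite("pics/s6.png",cv2.resize(im[150:300,180:340,::-1],None,fx=4,fy=4))
im=bot.capture("top");cv2.imwrite("pics/t6.png",cv2.resize(im[110:210,290:410,::-1],None,fx=6,fy=6))
E
```

```text
time: 12.95
tool_pos: [568.6, 52.3, 238.7]
tcp_rot: [-3.142, -0.0, -1.631]
contact_force: [0.0, 0.8, -4.7]
grip_width: 25.9
t 12.95 tcp [568.6  52.3 238.7] rpy [-3.142 -0.    -1.631] q [-0.04  0.42  1.37 -0.    1.35  1.59] F [ 0.   0.8 -4.7] w 25.9
```

View pics/s6.png

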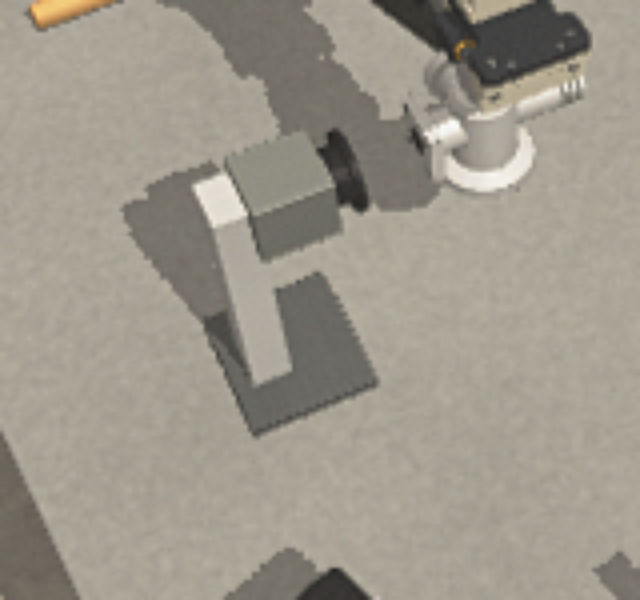

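View pics/w6.png

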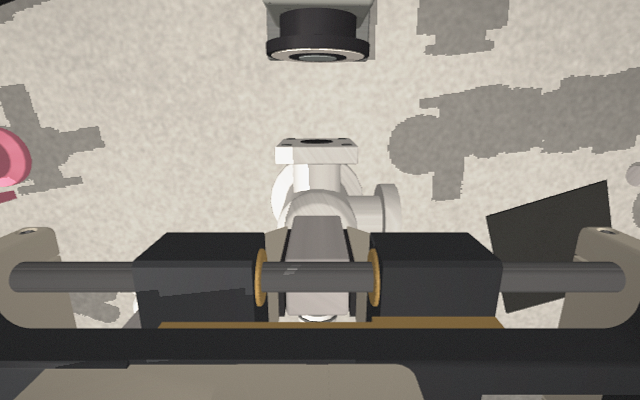

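```bash
python3 -c "
from h import *
for X in [(668,46,190),(618.5,49.2,193.5)]: print((proj('scene',X)-[180,150])*4,proj('top',X))
"
```

```text
[[349.07836066 162.76575966]] [[335.69065221 155.54219125]]
[[414.7861348  134.04455592]] [[334.54528857 170.05519433]]
```

```bash
python3 -m inch '[[[0,0,0,0,0,0,1],[0,0,0,0,0,0,1],[0,0,0,0,0,0,1],[0,0,0,0,0,0,1],[0,0.03,0,0,0,0,1],[0,0.06,0,0,0,0,1],[0,0.1,0,0,0,-0.05,1],[0,0.13,0,0,0,-0.15,1],[0,0.15,0,0,0,-0.27,1],[0,0.15,0,0,0,-0.4,1]]]'; python3 -c "
from h import *
st();go((538,54,238),-0.061)"
```

```text
time: 14.35
tool_pos: [538.0, 54.2, 238.9]
tcp_rot: [3.142, -0.0, -1.313]
contact_force: [1.1, -0.5, -3.2]
grip_width: 25.7
t 14.35 tcp [538.   54.2 238.9] rpy [ 3.142 -0.    -1.313] q [-0.04  0.36  1.46 -0.    1.32  1.27] F [ 1.1 -0.5 -3.2] w 25.7
row [ 1.000e-03  0.000e+00  5.000e-03  0.000e+00 -0.000e+00 -1.594e+00]
```

Projections agree with the pictures. Turn on.

```bash
python3 -m inch '[[[0,0,0,0,0,-0.1,1],[0,0,0,0,0,-0.22,1],[0,0,0,0,0,-0.34,1],[0,0,0,0,0,-0.46,1],[0,0,0,0,0,-0.58,1],[0,0,0,0,0,-0.7,1],[0,0,0,0,0,-0.8,1],[0,0,0,0,0,-0.9,1],[0,0,0,0,0,-1,1],[0,0,0,0,0,-1,1]]]'; python3 -c "
from h import *
st();go((538,54,238),-0.061);go((568,52,238),-0.061)"
```

```text
time: 15.6
tool_pos: [538.3, 54.2, 238.8]
tcp_rot: [3.141, -0.0, -0.532]
contact_force: [0.8, -0.0, -3.9]
grip_width: 25.9
t 15.6 tcp [538.3  54.2 238.8] rpy [ 3.141 -0.    -0.532] q [-0.04  0.36  1.46 -0.    1.32  0.49] F [ 0.8 -0.  -3.9] w 25.9
row [-0.001  0.002  0.004  0.    -0.    -0.599]
row [ 0.133 -0.066  0.004  0.    -0.    -0.599]
```

```bash
python3 -m inch '[[[0,0,0,0,0,-0.1,1],[0,0,0,0,0,-0.22,1],[0,0,0,0,0,-0.34,1],[0,0,0,0,0,-0.46,1],[0.03,-0.02,0,0,0,-0.56,1],[0.06,-0.03,0,0,0,-0.6,1],[0.09,-0.05,0,0,0,-0.6,1],[0.12,-0.06,0,0,0,-0.6,1],[0.13,-0.07,0,0,0,-0.6,1],[0.13,-0.07,0,0,0,-0.6,1]]]'; python3 - <<'E'
from h import *
o=st();go((568,52,238),-0.061)
im=bot.capture("scene");cv2.imwrite("pics/s7.png",cv2.resize(im[150:300,180:340,::-1],None,fx=4,fy=4))
im=bot.capture("top");cv2.imwrite("pics/t7.png",cv2.resize(im[110:210,290:410,::-1],None,fx=6,fy=6))
E
```

```text
time: 16.85
tool_pos: [568.3, 53.1, 238.5]
tcp_rot: [3.142, 0.0, -0.06]
contact_force: [-0.9, 0.1, -4.1]
grip_width: 25.8
t 16.85 tcp [568.3  53.1 238.5] rpy [ 3.142  0.    -0.06 ] q [-0.04  0.42  1.37 -0.    1.35  0.02] F [-0.9  0.1 -4.1] w 25.8
row [-0.001  0.005  0.003  0.     0.     0.001]
```

View pics/s7.png

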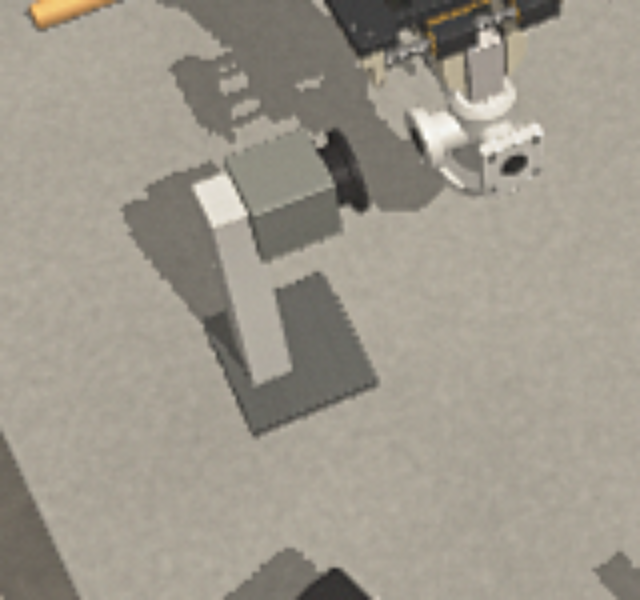

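View pics/t7.png

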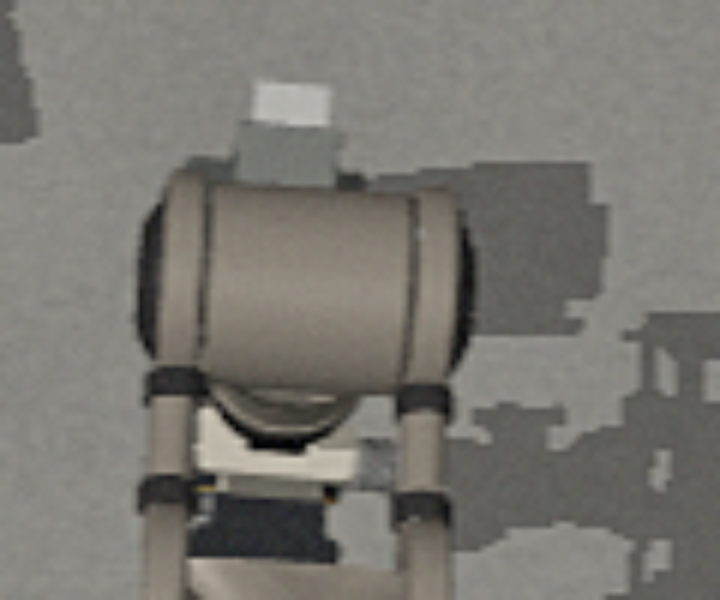

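```bash
python3 -m inch '[[[0,0,0,0,0,0,1],[0,0,0,0,0,0,1],[0,0,0,0,0,0,1],[0,0,0,0,0,0,1],[0,0,0,0,0,0,1],[0,0,0,0,0,0,1],[0,0,0,0,0,0,1],[-0.05,0,0,0,0,0,1],[-0.12,0,0,0,0,0,1],[-0.2,0,0,0,0,0,1]]]';  python3 -m inch '[[[-0.08,0,0,0,0,-0.1,1],[-0.1,0,0,0,0,-0.22,1],[-0.1,0,0,0,0,-0.34,1],[-0.1,0,0,0,0,-0.46,1],[-0.1,0,0,0,0,-0.58,1],[-0.1,0,0,0,0,-0.7,1],[-0.1,0,0,0,0,-0.8,1],[-0.1,0,0,0,0,-0.9,1],[-0.1,0,0,0,0,-1,1],[-0.1,0,0,0,0,-1,1]]]';python3 -c "
from h import *
st();go((513,55,238),1.510)"
```

```text
time: 18.2
tool_pos: [527.2, 55.5, 238.6]
tcp_rot: [3.141, 0.0, -0.06]
contact_force: [0.0, -0.3, -4.0]
grip_width: 25.5
time: 19.45
tool_pos: [507.8, 56.7, 238.8]
tcp_rot: [3.142, 0.0, 0.725]
contact_force: [0.7, 0.1, -4.2]
grip_width: 25.9
t 19.45 tcp [507.8  56.7 238.8] rpy [3.142 0.    0.725] q [-0.04  0.31  1.54 -0.    1.29 -0.76] F [ 0.7  0.1 -4.2] w 25.9
row [ 0.014  0.024  0.004  0.     0.    -1.   ]
```

```bash
python3 -m inch '[[[0,0,0,0,0,-0.1,1],[0,0,0,0,0,-0.22,1],[0,0,0,0,0,-0.34,1],[0,0,0,0,0,-0.46,1],[0,0,0,0,0,-0.58,1],[0,0,0,0,0,-0.7,1],[0,0,0,0,0,-0.82,1],[0,0,0,0,0,-0.94,1],[0,0,0,0,0,-1,1],[0,0,0,0,0,-1,1]]]';python3 -c "
from h import *
st();go((543,53.6,238),1.510)"
```

```text
time: 20.7
tool_pos: [508.0, 56.7, 238.8]
tcp_rot: [3.142, 0.0, 1.509]
contact_force: [-0.1, -0.5, -3.4]
grip_width: 26.0
t 20.7 tcp [508.   56.7 238.8] rpy [3.142 0.    1.509] q [-0.04  0.31  1.54 -0.    1.29 -1.55] F [-0.1 -0.5 -3.4] w 26.0
row [-0.004  0.175  0.004  0.     0.    -0.001]
```

```bash
python3 -m inch '[[[0,0.04,0,0,0,0,1],[0,0.08,0,0,0,0,1],[0,0.12,0,0,0,0,1],[0,0.15,0,0,0,0,1],[0,0.17,0,0,0,0,1],[0,0.17,0,0,0,0,1],[0,0.17,0,0,0,0,1],[0,0.17,0,0,0,0,1],[0,0.17,0,0,0,0,1],[0,0.17,0,0,0,0,1]]]'; python3 - <<'E'
from h import *
o=st()
im=bot.capture("scene");cv2.imwrite("pics/s8.png",cv2.resize(im[150:300,180:340,::-1],None,fx=4,fy=4))
E
```

```text
time: 21.95
tool_pos: [542.2, 54.6, 238.8]
tcp_rot: [3.142, 0.0, 1.511]
contact_force: [0.4, -0.0, -3.3]
grip_width: 25.6
t 21.95 tcp [542.2  54.6 238.8] rpy [3.142 0.    1.511] q [-0.04  0.37  1.45 -0.    1.32 -1.55] F [ 0.4 -0.  -3.3] w 25.6
```

View pics/s8.png

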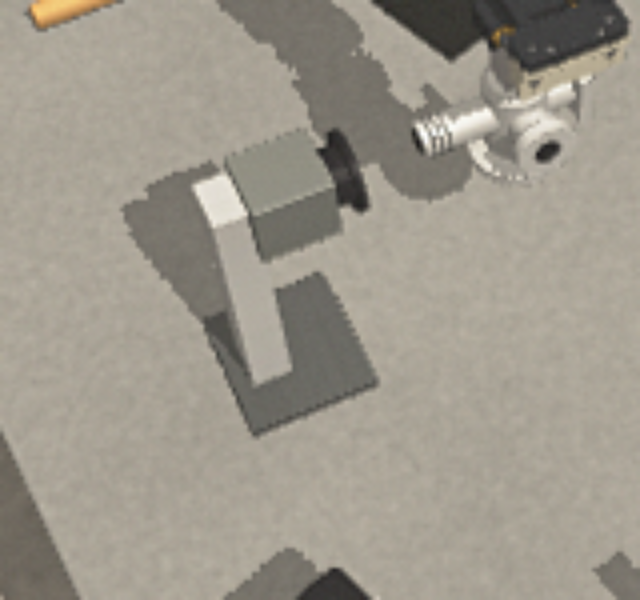

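```bash
python3 -m inch '[[[0,0,0,0,0,0,1],[0,0,0,0,0,0,1],[0,0,0,0,0,0,1],[0,0,0,0,0,0,1],[0,0,0,0,0,0,1],[0,0,0,0,0,0,1],[0,-0.05,0,0,0,0,1],[0,-0.12,0,0,0,0,1],[0,-0.22,0,0,0,0,1],[0,-0.33,0,0,0,0,1]]]'; python3 -c "
from h import *
st();go((455,-100,238),1.510);go((435,-250,238),1.51)"
```

```text
time: 23.25
tool_pos: [475.1, 58.6, 238.7]
tcp_rot: [-3.141, 0.0, 1.511]
contact_force: [0.1, 0.0, -4.8]
grip_width: 25.8
t 23.25 tcp [475.1  58.6 238.7] rpy [-3.141  0.     1.511] q [-0.04  0.25  1.62 -0.    1.27 -1.55] F [ 0.1  0.  -4.8] w 25.8
row [-0.798 -0.053  0.003 -0.     0.     0.001]
row [-1.552e+00 -1.080e-01  3.000e-03 -0.000e+00  0.000e+00  1.000e-03]
```

```bash
python3 -m inch '[[[-0.05,0,0,0,0,0,1],[-0.12,-0.01,0,0,0,0,1],[-0.22,-0.02,0,0,0,0,1],[-0.33,-0.03,0,0,0,0,1],[-0.45,-0.03,0,0,0,0,1],[-0.57,-0.04,0,0,0,0,1],[-0.68,-0.04,0,0,0,0,1],[-0.78,-0.05,0,0,0,0,1],[-0.85,-0.06,0,0,0,0,1],[-0.88,-0.06,0,0,0,0,1]]]'; python3 -c "
from h import *
st();go((435,-250,238),1.51)"
```

```text
time: 24.5
tool_pos: [453.7, -117.4, 238.6]
tcp_rot: [-3.142, 0.0, 1.51]
contact_force: [0.0, 0.5, -3.9]
grip_width: 25.8
t 24.5 tcp [ 453.7 -117.4  238.6] rpy [-3.142  0.     1.51 ] q [-0.42  0.23  1.65 -0.    1.26 -1.93] F [ 0.   0.5 -3.9] w 25.8
row [-0.667 -0.053  0.003 -0.     0.    -0.001]
```

```bash
python3 -m inch '[[[-0.05,0,0,0,0,0,1],[-0.12,-0.01,0,0,0,0,1],[-0.21,-0.02,0,0,0,0,1],[-0.31,-0.03,0,0,0,0,1],[-0.41,-0.03,0,0,0,0,1],[-0.5,-0.04,0,0,0,0,1],[-0.58,-0.05,0.05,0,0,0,1],[-0.64,-0.05,0.1,0,0,0,1],[-0.67,-0.05,0.15,0,0,0,1],[-0.67,-0.05,0.2,0,0,0,1]]]'; python3 - <<'E'
from h import *
o=st();go((435,-250,104),1.51)
im=bot.capture("top");cv2.imwrite("pics/t9.png",cv2.resize(im[150:300,340:500,::-1],None,fx=4,fy=4))
im=bot.capture("wrist");cv2.imwrite("pics/w9.png",im[:,:,::-1])
im=bot.capture("scene");cv2.imwrite("pics/s9.png",cv2.resize(im[50:200,200:360,::-1],None,fx=4,fy=4))
E
```

```text
time: 25.75
tool_pos: [435.7, -249.6, 197.7]
tcp_rot: [-3.141, -0.001, 1.511]
contact_force: [-0.0, 0.4, -3.4]
grip_width: 26.1
t 25.75 tcp [ 435.7 -249.6  197.7] rpy [-3.141e+00 -1.000e-03  1.511e+00] q [-0.67  0.33  1.63  0.    1.18 -2.18] F [-0.   0.4 -3.4] w 26.1
row [-0.002 -0.003  0.468 -0.001 -0.001  0.001]
```

View pics/s9.png

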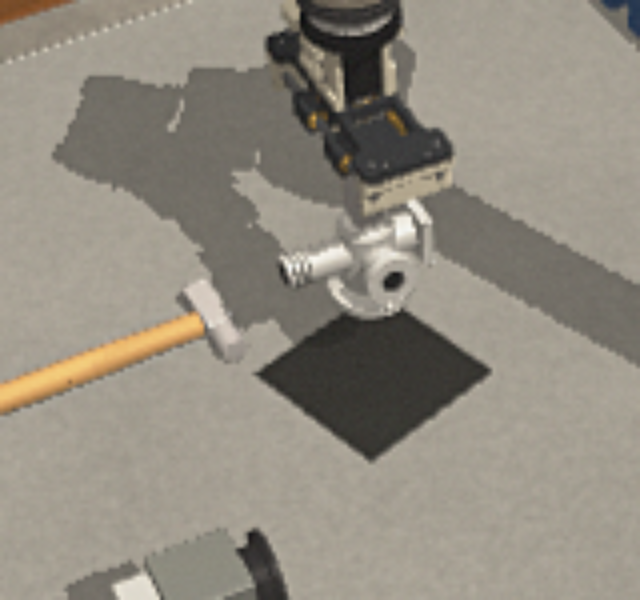

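View pics/w9.png

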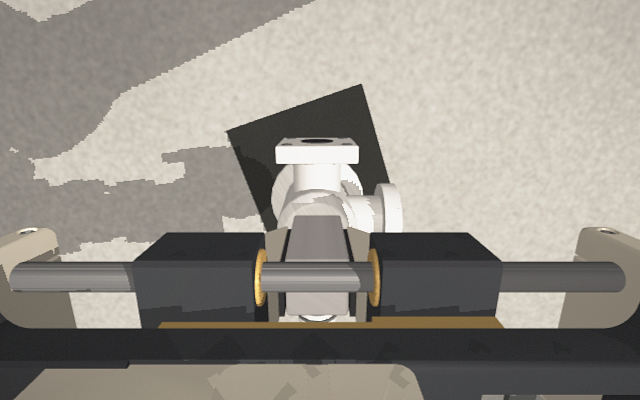

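```bash
python3 - <<'E'
from h import *
o=bot.get_obs()
a,b=wplane((227,131),4,o),wplane((361,85),4,o)
d=b-a;n=np.array([d[1],-d[0],0]);print(a,b,np.linalg.norm(d),(a+b)/2+n/2,(a+b)/2-n/2)
k=[plane("scene",(x/4+199.6,y/4+49.6),4) for x,y in[(258,374),(490,370)]];print((k[0]+k[1])/2)
E
python3 -m inch '[[[0,0,0.04,0,0,0,1],[0,0,0.09,0,0,0,1],[0,0,0.14,0,0,0,1],[0,0,0.19,0,0,0,1],[0,0,0.24,0,0,0,1],[0,0,0.29,0,0,0,1],[0,0,0.34,0,0,0,1],[0,0,0.38,0,0,0,1],[0,0,0.41,0,0,0,1],[0,0,0.43,0,0,0,1]]]'; python3 -c "
from h import *
st();go((435,-250,100),1.51)"
```

```text
[ 386.58129487 -342.20097681    4.        ] [ 348.56674564 -199.1230434     4.        ] 148.04188927883902 [ 439.11298696 -251.65473549    4.        ] [ 296.03505355 -289.66928472    4.        ]
[ 439.99206969 -243.68579011    4.        ]
time: 27.15
tool_pos: [435.9, -249.6, 112.4]
tcp_rot: [3.142, 0.0, 1.511]
contact_force: [-0.7, -0.3, -3.7]
grip_width: 26.3
t 27.15 tcp [ 435.9 -249.6  112.4] rpy [3.142 0.    1.511] q [-0.67  0.43  1.74 -0.    0.97 -2.18] F [-0.7 -0.3 -3.7] w 26.3
row [-0.002 -0.004  0.062  0.     0.     0.001]
```

```bash
python3 -m inch '[[[0,0,0.01,0,0,0,1],[0,0,0.02,0,0,0,1],[0,0,0.03,0,0,0,1],[0,0,0.04,0,0,0,1],[0,0,0.05,0,0,0,1],[0,0,0.055,0,0,0,1],[0,0,0.06,0,0,0,1],[0,0,0.063,0,0,0,1],[0,0,0.066,0,0,0,1],[0,0,0.066,0,0,0,1]]]'; python3 -c "
from h import *
st()"
```

```text
time: 28.4
tool_pos: [435.9, -249.6, 99.5]
tcp_rot: [-3.142, 0.0, 1.511]
contact_force: [-0.2, 0.9, -4.5]
grip_width: 26.0
t 28.4 tcp [ 435.9 -249.6   99.5] rpy [-3.142  0.     1.511] q [-0.67  0.45  1.76 -0.    0.94 -2.18] F [-0.2  0.9 -4.5] w 26.0
```

Still hanging just above the mat; lower in very small steps.

```bash
python3 -m inch '[[[0,0,0.002,0,0,0,1],[0,0,0.003,0,0,0,1],[0,0,0.004,0,0,0,1],[0,0,0.005,0,0,0,1],[0,0,0.006,0,0,0,1],[0,0,0.007,0,0,0,1],[0,0,0.007,0,0,0,1],[0,0,0.007,0,0,0,1],[0,0,0.007,0,0,0,1],[0,0,0.007,0,0,0,1]]]'; python3 -c "
from h import *
st()"
```

```text
time: 29.65
tool_pos: [435.9, -249.6, 98.6]
tcp_rot: [3.141, 0.0, 1.511]
contact_force: [-2.5, 0.9, 6.2]
grip_width: 25.9
t 29.65 tcp [ 435.9 -249.6   98.6] rpy [3.141 0.    1.511] q [-0.67  0.45  1.76 -0.    0.93 -2.18] F [-2.5  0.9  6.2] w 25.9
```

```bash
python3 -m inch '[[[0,0,-0.002,0,0,0,1],[0,0,-0.002,0,0,0,0.4],[0,0,-0.002,0,0,0,0.3],[0,0,-0.002,0,0,0,0.1],[0,0,-0.002,0,0,0,-0.1],[0,0,-0.002,0,0,0,-0.4],[0,0,-0.002,0,0,0,-0.7],[0,0,-0.002,0,0,0,-1],[0,0,-0.002,0,0,0,-1],[0,0,-0.002,0,0,0,-1]]]'; python3 -m inch '[[[0,0,-0.05,0,0,0,-1],[0,0,-0.1,0,0,0,-1],[0,0,-0.2,0,0,0,-1],[0,0,-0.3,0,0,0,-1],[0,0,-0.45,0,0,0,-1],[0,0,-0.6,0,0,0,-1],[0,0,-0.7,0,0,0,-1],[0,0,-0.75,0,0,0,-1],[0,0,-0.75,0,0,0,-1],[0,0,-0.75,0,0,0,-1]]]'; python3 - <<'E'
from h import *
o=st()
for n in("top","scene","wrist"): cv2.imwrite(f"pics/f_{n}.png",bot.capture(n)[:,:,::-1])
im=cv2.imread("pics/f_scene.png");cv2.imwrite("pics/f_s.png",cv2.resize(im[50:200,200:360],None,fx=4,fy=4))
E
```

```text
time: 30.9
tool_pos: [435.9, -249.6, 98.5]
tcp_rot: [3.142, 0.0, 1.511]
contact_force: [-0.5, 0.4, 0.7]
grip_width: 91.0
time: 32.15
tool_pos: [435.5, -249.3, 247.8]
tcp_rot: [-3.14, -0.001, 1.511]
contact_force: [0.4, 0.4, -0.5]
grip_width: 91.8
t 32.15 tcp [ 435.5 -249.3  247.8] rpy [-3.140e+00 -1.000e-03  1.511e+00] q [-0.67  0.28  1.55 -0.    1.31 -2.18] F [ 0.4  0.4 -0.5] w 91.8
```

View pics/f_s.png

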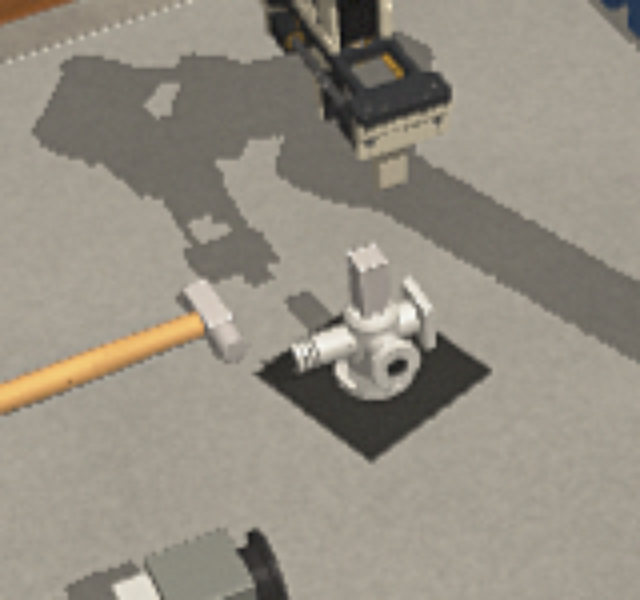

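View pics/f_wrist.png

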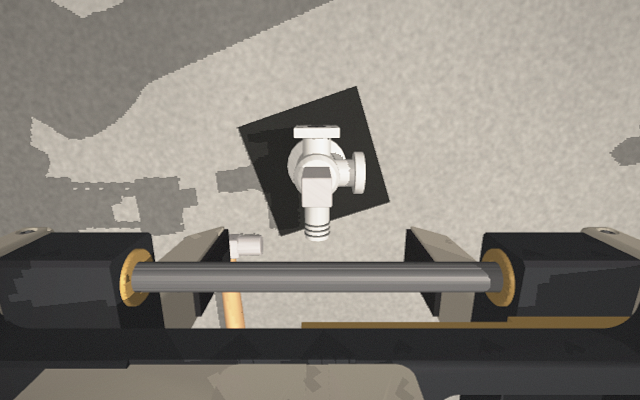

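View pics/f_top.png

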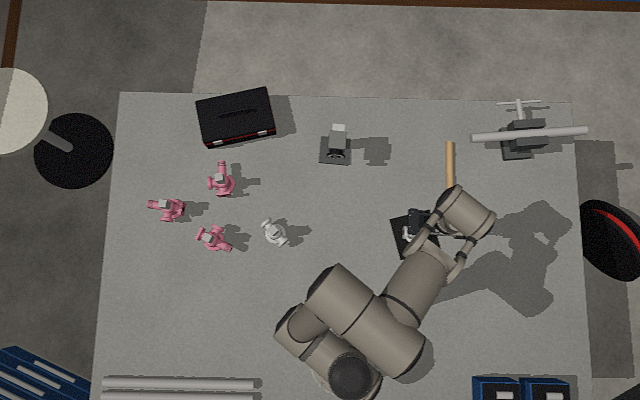

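The valve body stands upright in the middle of the mat (foot around (317,168) in the wrist view, with mat corners at (238,128), (357,87), (389,203) and (283,236)). The gripper is well clear, and the straight valve at (274,232) and the hammer have not moved. I'm handing in.

```bash
python3 -c "
from h import *
bot.close_job(); st()"
```

```text
the job is handed in; nothing more can be done
the job is handed in; nothing more can be done
```

The job is done and handed in at about 32 s of the 58 s allowed. The hand-in gave no verdict, so what follows rests on my own readings.

- **Pick-up:** I gripped the white three-port valve by its stem.
- **Showing the ports:** I showed the square flange, then the round flange, then the bare stub, each held still for about a second or more. By my estimate each end face was about 50 mm from the lens, centred to within 4 mm and turned no more than about 1° off square. In the scene view all three sat at the pixel I had projected for the square flange.
- **Set-down:** I lowered the valve onto the mat with a contact force of about 6 N, opened the jaws and moved 150 mm clear. The last pictures show it standing upright near the mat's centre. My estimates of that centre put the valve 2 to 7 mm off it; the spread is calibration error.
- **Left alone:** The two-port valve and the hammer look unmoved in the pictures. Nothing suggested contact with the camera: the wrist force while carrying stayed near the valve's weight.

No check failed. The only disagreement was a few millimetres between the camera views on the positions of the lens and the mat.

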